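# Release the slide cassette from its locked dock and hold it up

## Robot

A 6-joint arm with a two-finger parallel gripper is mounted at the origin on a cart in front of the work surface, level with it; the furniture and walls round the work are solid. World frame = base frame: x ahead of the robot, y to its left, z up, the work surface at z = 0. Lengths are in mm, angles in rad, forces in N, time in s.
With the tool pointing down it reaches from about 275 to 1000 mm from the base axis. Payload 8.4 kg.
Tool frame: the origin (TCP) lies on the centre line of the jaws, within the pads' length; the fingertips stand 25 mm ahead of it and the grasp point (between the pads) lies 6 mm ahead of it; z points along the fingers, y is the line along which they close (so a half turn about z gives the same grasp; the last joint's range is limited). The gripper opens to 85 mm and grips with 20 to 120 N. Pads are 22 mm wide; open, the fingers measure 114 mm over their backs; the gripper's body (76 mm by 85 mm) begins 54 mm behind the grasp point. The pads swing forward as they close: fully open they stand 13 mm farther back than shut.
Start: joints at [1.124, 0.353, 1.633, -0, 1.155, -0.002], TCP at [268.922, 564.189, 256.281] pointing down, gripper open.
Joint ranges: [-2.63, 2.63], [-0.92, 2.1], [0.06, 2.66], [-1.3, 4.44], [0, 2.69], [-3.02, 3.02]. Speed limits (rad/s): [2.22, 2.22, 2.79, 3.14, 3.14, 3.14].

## Interface

Orientations are given as [roll, pitch, yaw] about the fixed x, y, z axes, in that order (R = Rz(yaw) Ry(pitch) Rx(roll)).
In Python, from rig import r gives the robot as it stands.
- The arm moves only by the shell command python3 -m jog 'ROWS' [FORCE]. ROWS is JSON, a list of rows, each a list of 3 entries, a list of its own where there are three numbers: the turn, a rotation vector about the tool's x, y, z in rad, then the shift along the tool's x, y, z in m, then the opening, from -1 (shut) to 1 (fully open). In form: [[[rx, ry, rz], [x, y, z], gripper], ...]. A call has 1 to 12 rows; each row shifts and turns the commanded pose from where the row before left it, along the tool's axes as they then stand; what a row does not reach is not made up. A row lasts 1/10 s, in which the tool goes at most 50 mm and 8.59 degrees, less where a joint would pass 70% of its speed; a pose out of reach is approached as far as the arm can. A call with a gripper value outside its range is refused whole. The fingers move at their own pace and stop on an object; FORCE is the grip in N (left out, the last holds). Time passes only in rows, so rows that do not move let the fingers close. It gives the time, the measured TCP pose, the force, the opening and the grip force at its end, in the units of the state.
- r.sense(): the state, without advancing time (a new reading comes with each control period).
- r.grab_frame(name): name is "scene" or "top" or "wrist"; returns the picture (384x512x3 uint8, red, green, blue); there is no depth.
- r.camera_params(name): a dict with "fx", "fy", "cx", "cy" (pixels), "rvec" (rotation vector, rad) and "tvec" (3), from world to camera coordinates, as OpenCV has them; the wrist camera has in their place "hand_eye" (4x4, takes a point from camera to tool coordinates, whose origin is the TCP and whose axes are the flange's). Camera axes: x right, y down, z forward; pixel columns grow to the right and rows downward; lengths in mm; the calibration is good to about 2 mm. A picture is of the moment at which its call begins: read the wrist's pose just before it. camera_params takes no time and is no camera call.
- r.sign_off(): hands the job in; it is judged then, once.
The state is a dict: "clock": time; "qpos": joint angles; "qvel": joint speeds; "joint_efforts": joint torques, N m; "eef_pos": TCP position; "tcp_rot": TCP orientation; "contact_force": force on the tool from outside, world axes, zero at the start; "wrist_torque": the same for the moment, N m; "opening": opening from 0.0 (shut) to 1.0 (fully open); "grasp_force": force on a finger pad.
Only numpy, scipy, OpenCV 4.12 (cv2) and the standard library are available. Lean on these libraries where they do the work, as an engineer would, in place of code of your own. Each camera call takes 0.05 s, during which the arm holds its last target. There are 200 camera calls.

## Task

The white slide cassette is locked into its loading dock on the desk: swing the dock's cam lever all the way over toward the robot to draw back the lock slide, then pinch the cassette's two ribbed side catches together so that its hooks let go, and lift it straight up out of the dock. Finish while still holding it by the two squeezed-in catches, level and still, right above the dock with about 10 cm between the cassette and its seat; do not let go or put it down, and do not disturb the objective case, the timer or the cover-glass box standing nearby.

Things in the scene. Friction and masses are not known exactly. Their poses are not given: they have to be found in the camera images.
- dock: Fixed aluminium dock, base plate x +-58, y -113 to +65 mm, 10 mm thick. Origin: on the desk below the centre of the seated cassette; z up, y along the cassette's length, x roughly away from the robot (yaw +-0.4 rad). Lever at its -y end (robot's right). Cassette seat at z = 10 mm, guides and lips round it end at z = 36, x +-37, y +-50 mm; the cassette has 1.5 mm play.
- cam_lever (a joint): Level-swinging cam lever. 0 = locked (starts 0 to 0.2), 1.6 rad = end stop, free. Grows clockwise seen from above. It points to dock -y, at 0 leaning 46 degrees toward dock +x, at 1.6 as far toward dock -x (the robot): direction in the dock's xy plane = -pi/2 + 0.8 - value, from +x. Friction about 1.2 N at the post; stays where left. Draws the steel lock slide 11 mm back, off the cassette's lug.
- lever_pivot (a point): The lever's vertical pivot axis at desk height, on the dock at x = 0, y = -82 mm; the steel hub above it ends 55 mm above the desk.
- lever_post (a point): Top centre of the upright round black post at the lever's end: diameter 13 mm, 52 mm from the pivot, top 86 mm above the desk. The lever bar below spans z = 44 to 51 mm, so the post can be pushed or caged between z = 52 and 86 mm.
- cassette: White slide cassette, 38 (x) x 84 (y) x 66 (z) mm, 0.13 to 0.25 kg, five glass slides in it, a lug at its -y end. Origin: centre of its underside; axes as the dock's when seated (origin then 10 mm above the dock's). Grey ribbed catches face +x and -x at y = 0. A hook at the foot of each reaches 4 mm under a lip of the dock: unless both are pressed it lifts only 2.5 mm.
- pinch_point (a point): Point midway between the two catch pads, 51 mm above the cassette's underside (61 mm above the desk when seated). The flat pads are 24 mm wide along y and span 13 mm above and below this point; over the outside 54 mm apart when released, 42 mm fully pressed. Pinch along the cassette's x axis, from above.
- catch_far (a joint): Sprung catch on the cassette's +x side: 0 = out (hooked), 0.006 m = fully pressed in, against a solid stop; hook clear of the lip from about 0.0045 m. Spring 1.5 N at rest, 4.5 N fully pressed; springs back when let go. A grip of 15 to 30 N presses both and carries the cassette.
- catch_near (a joint): The same catch on the cassette's -x side (toward the robot): 0 = out, 0.006 m = fully pressed in.
- objective_case: Bystander: round black and white objective case, 47 mm diameter, 60 mm high, left of the dock. Origin: centre of its underside.
- timer: Bystander: white bench timer, 67 x 72 x 27 mm, to the robot's right. Origin: centre of its underside.
- cover_glass_box: Bystander: small box of cover glasses, 33 x 33 x 17 mm, to the right of the dock. Origin: centre of its underside.
Mind the look-alikes: they are no part of the job. Of the things like the cassette, leave any that is red; of the rest the larger one is meant.

How it is judged:
By the outcome, as a careful person would: the job done as asked, in the order asked, and still so for the second after the job is handed in, while the arm keeps its last pose, push and grip.
It also fails if it takes over 43 s, if anything falls off the work surface, if the arm or the gripper's body presses on something with over 40 N, if the wrist force passes 120 N, or if a joint passes its speed limit or range.

## Working session

There is one attempt and no reset: what is moved stays moved. The work goes in short steps, Python scripts to look and compute and a shell command to move; the robot and the scene stay as the last step left them, time stands still between calls to the robot, and variables do not carry over. Pictures are saved under pics/ and viewed, at most 11 in all, crops included, and the job is handed in when it is done.

```bash
ls; mkdir -p pics; python3 - <<'E'
from rig import r
import cv2, numpy as np
s=r.sense(); print({k:np.round(v,3).tolist() for k,v in s.items()})
a=r.grab_frame("scene"); b=r.grab_frame("top")
cv2.imwrite("pics/scene0.png",a[:,:,::-1]); cv2.imwrite("pics/top0.png",b[:,:,::-1])
for n in("scene","top","wrist"): print(n,r.camera_params(n))
E
```

```text
pics
{'clock': 0.0, 'qpos': [1.124, 0.354, 1.634, -0.0, 1.155, -0.002], 'qvel': [0.0, 0.001, 0.001, -0.0, -0.001, -0.0], 'joint_efforts': [0.0, -60.526, -34.206, 0.0, 0.009, -0.0], 'eef_pos': [268.726, 563.799, 255.569], 'tcp_rot': [-3.14, 0.0, 2.697], 'contact_force': [0.319, -0.008, -0.453], 'wrist_torque': [-0.019, -0.027, 0.013], 'grasp_force': 0.0, 'opening': 0.999}
scene {'fx': 363.2736708240726, 'fy': 363.2736708240726, 'cx': 252.16994949731216, 'cy': 191.71763175712965, 'rvec': array([ 1.94353877, -0.47440135,  0.31240768]), 'tvec': array([-415.71013275,  183.40190512,  681.5859157 ])}
top {'fx': 356.6656658515982, 'fy': 356.6656658515982, 'cx': 257.14499266569794, 'cy': 189.9905648375742, 'rvec': array([ 2.1777791 , -2.23749646,  0.06020872]), 'tvec': array([  54.5891557 ,  486.25903947, 1192.97524229])}
wrist {'fx': 322.35118609991684, 'fy': 322.35118609991684, 'cx': 252.2438096080606, 'cy': 188.40467611173656, 'hand_eye': array([[-5.36672813e-04, -9.54732028e-01, -2.97466748e-01,
         7.62401455e+01],
       [ 9.99999809e-01, -6.03142760e-04,  1.31668499e-04,
         7.73439638e-01],
       [-3.05123048e-04, -2.97466621e-01,  9.54732170e-01,
        -1.17393898e+02],
       [ 0.00000000e+00,  0.00000000e+00,  0.00000000e+00,
         1.00000000e+00]])}
```

View pics/scene0.png

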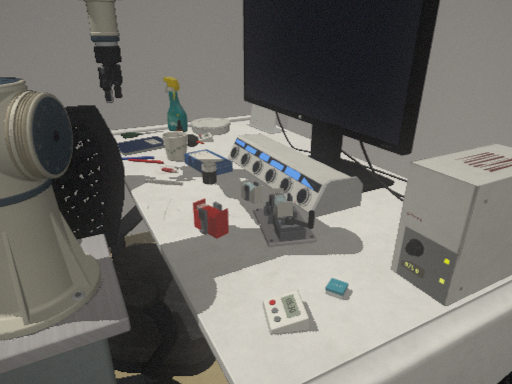

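View pics/top0.png

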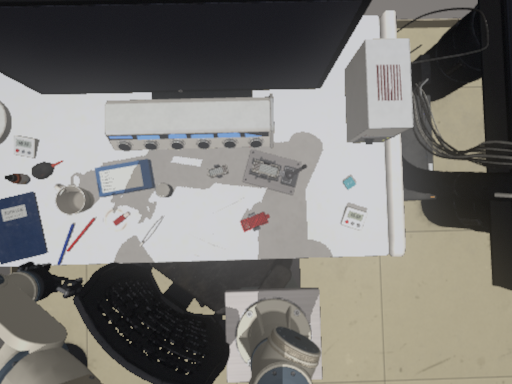

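The scene view shows the dock with its white cassette at (283,205), with the lever post at about (311,217). The top view shows it at (268,170), with the post at about (300,167).

Things that could be taken for the cassette:
- red cassette: scene (210,218), top (255,222). It is red, so not this one.
- small loose light cassette: scene (249,192), top (218,171). It is the smaller one.
- white cassette in the dock: scene (283,205), top (268,170). I choose this one.

I'll check the choice in a close crop.

```bash
cat > h.py <<'E'
import numpy as np, cv2
from scipy.spatial.transform import Rotation as Ro
def cam(r,n,s=None):
    p=r.camera_params(n); K=np.array([[p['fx'],0,p['cx']],[0,p['fy'],p['cy']],[0,0,1]])
    if n!='wrist':
        R=Ro.from_rotvec(p['rvec']).as_matrix(); return K,R.T,-R.T@p['tvec']
    T=np.eye(4);T[:3,:3]=Ro.from_euler('xyz',s['tcp_rot']).as_matrix();T[:3,3]=s['eef_pos']
    T=T@p['hand_eye'];return K,T[:3,:3],T[:3,3]
def ray(c,uv):
    d=c[1]@np.linalg.inv(c[0])@np.array([uv[0],uv[1],1.]);return c[2],d/np.linalg.norm(d)
def plane(c,uv,z):
    o,d=ray(c,uv);return o+d*(z-o[2])/d[2]
def tri(*cu):
    A=0;b=0
    for c,uv in cu:
        o,d=ray(c,uv);M=np.eye(3)-np.outer(d,d);A=A+M;b=b+M@o
    P=np.linalg.solve(A,b)
    return P,[np.linalg.norm((np.eye(3)-np.outer(d,d))@(P-o)) for o,d in (ray(c,uv) for c,uv in cu)]
def proj(c,P):
    q=c[0]@(c[1].T@(np.asarray(P)-c[2]));return q[:2]/q[2]
E
python3 - <<'E'
from rig import r
from h import *
a=cv2.imread("pics/scene0.png");b=cv2.imread("pics/top0.png")
A=cv2.resize(a[165:255,185:335],(800,480),interpolation=cv2.INTER_CUBIC)[:, :]
B=cv2.resize(b[145:200,200:320],None,fx=6.66,fy=6.66,interpolation=cv2.INTER_CUBIC)
A=cv2.resize(A,(390,234));A=cv2.resize(a[170:250,235:325],(400,356),interpolation=cv2.INTER_CUBIC)
B=cv2.resize(b[145:200,200:320],(785,360),interpolation=cv2.INTER_CUBIC)
A2=cv2.resize(a[170:250,190:325],(405,240),interpolation=cv2.INTER_CUBIC)
C=np.zeros((600,785,3),np.uint8);C[:240,:405]=A2;C[240:]=B
cv2.imwrite("pics/crop1.png",C)
t=cam(r,'top')
for n,uv in dict(cass=(268,170),post=(301,166),small=(218,171),red=(255,222),case=(163,189),timer=(354,217),glass=(349,183)).items(): print(n,plane(t,uv,60 if n!='post' else 86).round())
E
```

```text
cass [549.   5.  60.]
post [557. -99.  86.]
small [550. 167.  60.]
red [383.  52.  60.]
case [497. 345.  60.]
timer [ 390. -268.   60.]
glass [ 500. -256.   60.]
```

View pics/crop1.png

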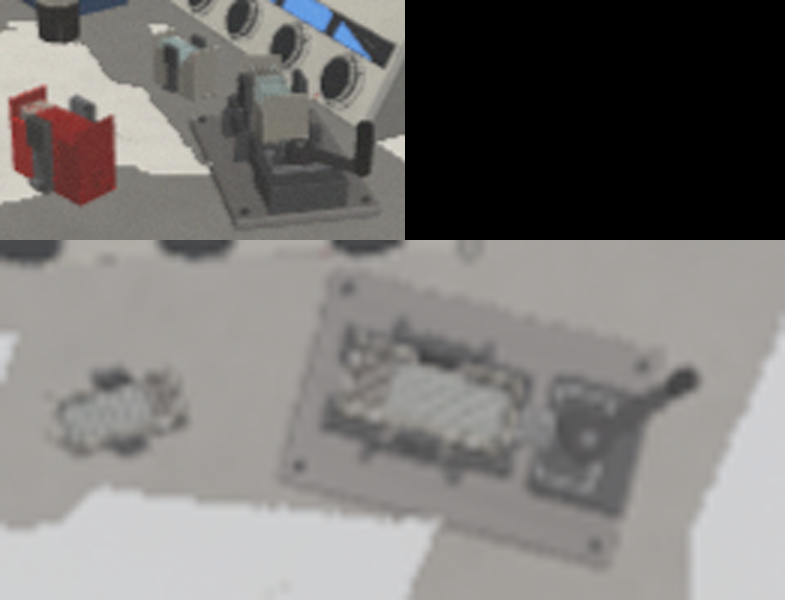

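The crop confirms the choice. The larger white cassette sits in the dock, crop (435,400), with the lever hub at (588,437) and the post at (683,380). The small loose one at (120,410) and the red one are left alone. Next I bring the wrist camera above the dock.

```bash
python3 -m jog '[[[0,0,0],[-0.0355,-0.0278,0],1],[[0,0,0],[-0.0355,-0.0278,0],1],[[0,0,0],[-0.0355,-0.0278,0],1],[[0,0,0],[-0.0355,-0.0278,0],1],[[0,0,0],[-0.0355,-0.0278,0],1],[[0,0,0],[-0.0355,-0.0278,0],1],[[0,0,0],[-0.0355,-0.0278,0],1],[[0,0,0],[-0.0355,-0.0278,0],1],[[0,0,0],[-0.0355,-0.0278,0],1],[[0,0,0],[-0.0355,-0.0278,0],1],[[0,0,0],[-0.0355,-0.0278,0],1],[[0,0,0],[-0.0355,-0.0278,0],1]]' 30
python3 -m jog '[[[0,0,0.137],[0,0,0],1],[[0,0,0.137],[0,0,0],1],[[0,0,0.137],[0,0,0],1],[[0,0,0.137],[0,0,0],1],[[0,0,0.137],[0,0,0],1],[[0,0,0.137],[0,0,0],1],[[0,0,0.137],[0,0,0],1],[[0,0,0.137],[0,0,0],1],[[0,0,0.137],[0,0,0],1],[[0,0,0.137],[0,0,0],1],[[0,0,0],[0,0,0],1]]'
python3 - <<'E'
from rig import r
import cv2,json
s=r.sense();cv2.imwrite("pics/w1.png",r.grab_frame("wrist")[:,:,::-1])
json.dump({k:s[k] if not hasattr(s[k],'tolist') else s[k].tolist() for k in('eef_pos','tcp_rot')},open('w1.json','w'));print(s['eef_pos'],s['tcp_rot'],s['qpos'],s['clock'])
E
```

```text
clock: 1.3
eef_pos: [510.3, 77.9, 256.2]
tcp_rot: [-3.142, -0.0, 2.697]
contact_force: [0.8, 0.6, 1.0]
opening: 1.002
grasp_force: 0.0
clock: 2.4
eef_pos: [509.7, 79.7, 256.0]
tcp_rot: [-3.141, 0.0, 1.325]
contact_force: [-0.1, 0.0, -1.2]
opening: 0.998
grasp_force: 0.0
[509.70227127  79.72429944 256.01693521] [-3.14103957e+00  2.10577918e-04  1.32477410e+00] [1.52236202e-01 1.83678769e-01 1.86391304e+00 2.29494611e-05
 1.09459231e+00 3.98247958e-01] 2.4
```

View pics/w1.png

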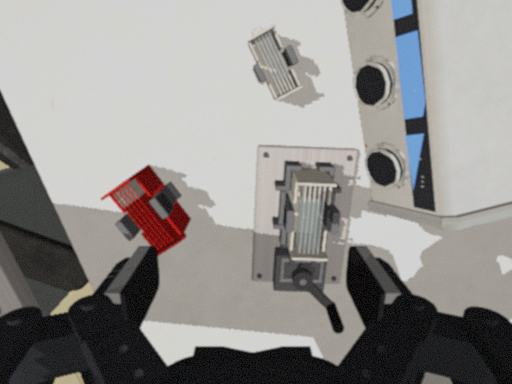

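The wrist view shows the dock upright in the image. Its plate corners are near (258,147), (358,148), (252,283) and (347,283), the cassette near (312,215), the hub at (302,280) and the post end at (337,325). I'll take a second, nearer view for triangulation.

```bash
python3 -m jog '[[[0,0,0],[-0.04,0.03,0.01],1],[[0,0,0],[-0.04,0.03,0.01],1],[[0,0,0],[-0.02,0.0,0.01],1],[[0,0,0],[0,0,0],1],[[0,0,0],[0,0,0],1]]'
python3 - <<'E'
from rig import r
import cv2,json
s=r.sense();b=r.grab_frame("wrist")[:,:,::-1];cv2.imwrite("pics/w2.png",b)
json.dump({k:s[k] if not hasattr(s[k],'tolist') else s[k].tolist() for k in('eef_pos','tcp_rot')},open('w2.json','w'));print(s['eef_pos'],s['tcp_rot'],s['clock'])
a=cv2.imread("pics/w1.png")
A=cv2.resize(a[140:340,240:365],(375,600),interpolation=cv2.INTER_CUBIC)
B=cv2.resize(b[70:270,165:305],(420,600),interpolation=cv2.INTER_CUBIC)
cv2.imwrite("pics/c2.png",cv2.hconcat([A,B]))
E
```

```text
clock: 2.95
eef_pos: [543.0, -30.0, 226.5]
tcp_rot: [-3.141, -0.0, 1.328]
contact_force: [-0.1, 0.3, -0.8]
opening: 1.0
grasp_force: 0.0
[542.96832896 -30.03080627 226.46849047] [-3.14068853e+00 -2.20387897e-04  1.32803142e+00] 2.95
```

View pics/c2.png

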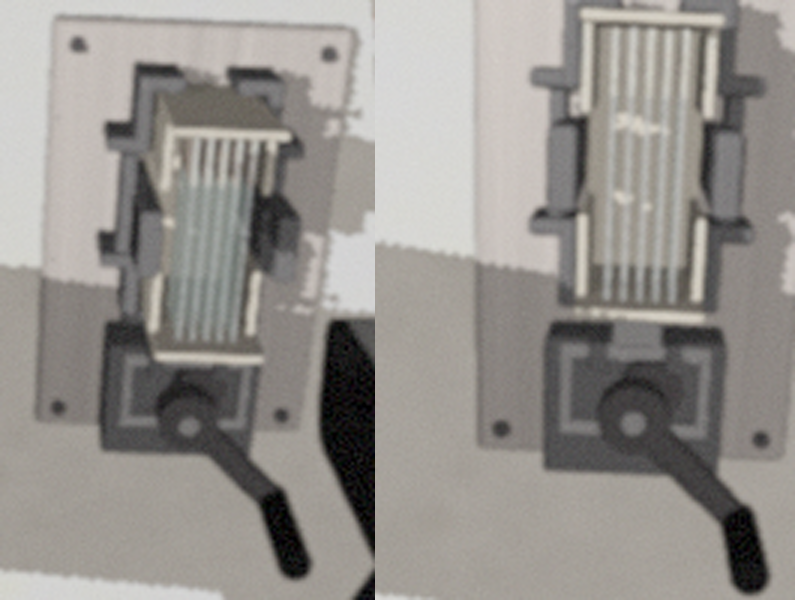

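In the crops, left is view 1 and right is view 2. They show the plate screws at left (78,44), (329,54), (57,407), (281,415) and right (501,428), (761,439). The hub centre is at (188,426) and (633,423), and the post top at about (292,562) and (749,575). The cassette rim corners are also clear in both.

```bash
cat > m.py <<'E'
from rig import r
from h import *
import json
c1=cam(r,'wrist',json.load(open('w1.json')));c2=cam(r,'wrist',json.load(open('w2.json')))
a=lambda u,v:(240+(u+.5)/3-.5,140+(v+.5)/3-.5); b=lambda u,v:(165+(u-375+.5)/3-.5,70+(v+.5)/3-.5)
F=dict(hub=((188,426),(633,423)),post=((292,562),(749,575)),sBL=((57,407),(501,428)),sBR=((281,415),(761,439)),
 rTL=((169,130),(582,9)),rTR=((291,136),(725,14)),rBL=((153,358),(574,316)),rBR=((262,361),(715,321)))
P={}
for k,(p,q) in F.items():
    P[k],e=tri((c1,a(*p)),(c2,b(*q)));print(k,P[k].round(1),np.round(e,1))
for k,p in dict(TL=(78,44),TR=(329,54),BL=(57,407),BR=(281,415)).items():
    P['s'+k]=plane(c1,a(*p),10);print('s',k,P['s'+k].round(1))
for k,p in dict(BL=(501,428),BR=(761,439)).items():print('s2',k,plane(c2,b(*p),10).round(1))
ang=lambda v:np.arctan2(-v[0],v[1])
print('yaw screws',ang(P['sTL']-P['sBL']),ang(P['sTR']-P['sBR']),'rim',ang(P['rTL']-P['rBL']),ang(P['rTR']-P['rBR']))
cc=sum(P[k] for k in('rTL','rTR','rBL','rBR'))/4;print('cass c',cc.round(1),'hub->cass',(cc-P['hub']).round(1),ang(cc-P['hub']),np.linalg.norm((cc-P['hub'])[:2]))
print('rim dims',[np.linalg.norm(P[x]-P[y]).round(1) for x,y in(('rTL','rTR'),('rBL','rBR'),('rTL','rBL'),('rTR','rBR'))])
sc=sum(P[k] for k in('sTL','sTR','sBL','sBR'))/4;print('screw c',sc.round(1))
v=(P['post']-P['hub'])[:2];print('post r',np.linalg.norm(v),'dir',np.arctan2(v[1],v[0]))
E
python3 m.py
```

```text
hub [532.3 -64.9  52.9] [0.2 0.2]
post [ 557.5 -111.5   80.5] [0.2 0.2]
sBL [480.2 -71.1  10.2] [0.2 0.2]
sBR [572.7 -98.4  10.3] [0.1 0.1]
rTL [548.8  59.1  74. ] [1. 1.]
rTR [585.2  48.9  78.5] [0.4 0.4]
rBL [525.8 -20.9  73.7] [0.3 0.3]
rBR [564.  -33.7  69.2] [1.4 1.4]
s TL [525.4  80.3  10. ]
s TR [617.6  53.2  10. ]
s BL [480.  -71.3  10. ]
s BR [572.6 -98.7  10. ]
s2 BL [480.3 -71.1  10. ]
s2 BR [572.8 -98.5  10. ]
yaw screws -0.2911965732794689 -0.2876740990979962 rim -0.28066690591391824 -0.25161819620242803
cass c [556.   13.4  73.8] hub->cass [23.6 78.2 21. ] -0.2933101123477819 81.71405060856445
rim dims [np.float64(38.0), np.float64(40.5), np.float64(83.3), np.float64(85.9)]
screw c [548.9  -9.1  10. ]
post r 52.97793357555719 dir -1.0752706542535464
```

The measurements agree with the description:
- Hub at z 53, post radius 53, rim 38 x 84 at z 74, and screws at z 10.
- Dock origin at (555.7, 13.7), the same from screws, rim and hub. Yaw is -0.289 and the lever is at about 0.02.

With the tool yaw at 1.282, tool x, y and z become dock +y, +x and down. I'll move above the post with a partly closed cage.

```bash
cat > d.py <<'E'
from rig import r
import numpy as np
def dock(s):
    d=np.array(s['eef_pos'][:2])-[555.7,13.7]; c,n=np.cos(-.289),np.sin(-.289)
    return np.round([c*d[0]+n*d[1],-n*d[0]+c*d[1],s['eef_pos'][2]],1), np.round(np.pi/2-.289-s['tcp_rot'][2],4)
if __name__=='__main__':
    s=r.sense();c,n=np.cos(-.289),np.sin(-.289);f=s['contact_force']
    print('dock tcp',*dock(s),'F dock',np.round([c*f[0]+n*f[1],-n*f[0]+c*f[1],f[2]],1),'open',round(s['opening'],3),'grip',round(s['grasp_force'],1),'t',round(s['clock'],2),'rot',np.round(s['tcp_rot'],4))
E
python3 -m jog '[[[0,0,0.046],[0,0,0],-0.3],[[0,0,0],[-0.0367,0.0183,0],-0.3],[[0,0,0],[-0.0367,0.0183,0],-0.3],[[0,0,0],[0,0,0.035],-0.3],[[0,0,0],[0,0,0.035],-0.3],[[0,0,0],[0,0,0.03],-0.3],[[0,0,0],[0,0,0],-0.3],[[0,0,0],[0,0,0],-0.3]]' >/dev/null; python3 d.py
python3 - <<'E'
from rig import r
import cv2
cv2.imwrite("pics/w3.png",r.grab_frame("wrist")[:,:,::-1])
E
```

```text
dock tcp [  37.2 -117.9  127.4] -0.0009 F dock [0.5 0.2 0.2] open 0.348 grip 0.0 t 3.8 rot [-3.1414e+00 -1.0000e-04  1.2827e+00]
```

View pics/w3.png

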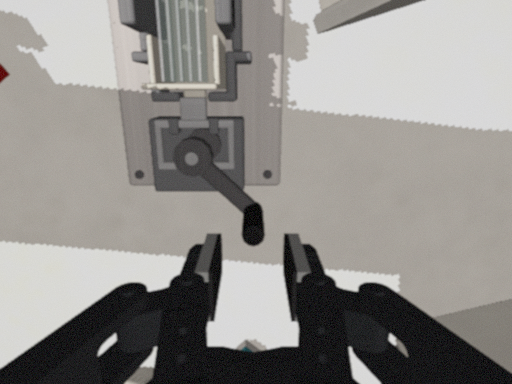

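The post top at (253,232) is centred between the pads (215 and 290). I descend to cage it.

```bash
python3 -m jog '[[[0,0,0],[-0.001,0,0.015],-0.3],[[0,0,0],[0,0,0.015],-0.3],[[0,0,0],[0,0,0.013],-0.3],[[0,0,0],[0,0,0],-0.45],[[0,0,0],[0,0,0],-0.45]]' >/dev/null; python3 d.py
python3 - <<'E'
import numpy as np
for v in np.arange(0,1.61,.16):
    t=-np.pi/2+.8-v;print(round(v,2),np.round([52*np.cos(t),-82+52*np.sin(t)],1))
E
```

```text
dock tcp [  36.7 -119.9   83.1] 0.001 F dock [-0.4 -1.  -0.7] open 0.273 grip 0.0 t 4.35 rot [-3.1403e+00  1.0000e-04  1.2808e+00]
0.0 [  37.3 -118.2]
0.16 [  31.1 -123.7]
0.32 [  24.  -128.1]
0.48 [  16.4 -131.4]
0.64 [   8.3 -133.3]
0.8 [   0. -134.]
0.96 [  -8.3 -133.3]
1.12 [ -16.4 -131.4]
1.28 [ -24.  -128.1]
1.44 [ -31.1 -123.7]
1.6 [ -37.3 -118.2]
```

```bash
python3 -m jog '[[[0,0,0],[-0.0038,-0.0097,0],-0.45],[[0,0,0],[-0.0043,-0.008,0],-0.45],[[0,0,0],[-0.0034,-0.0076,0],-0.45],[[0,0,0],[-0.0019,-0.0081,0],-0.45],[[0,0,0],[-0.0007,-0.0083,0],-0.45],[[0,0,0],[0.0007,-0.0083,0],-0.45],[[0,0,0],[0.0019,-0.0081,0],-0.45],[[0,0,0],[0.0033,-0.0076,0],-0.45],[[0,0,0],[0.0044,-0.007,0],-0.45],[[0,0,0],[0.0045,-0.005,0],-0.45],[[0,0,0],[0,0,0],-0.45]]' >/dev/null; python3 d.py
```

```text
dock tcp [ -41.7 -118.4   83.6] 0.0003 F dock [0.4 0.3 0.2] open 0.273 grip 0.0 t 5.45 rot [-3.1405e+00 -1.0000e-04  1.2815e+00]
```

```bash
python3 -m jog '[[[0,0,0],[0.002,-0.002,0],-0.45],[[0,0,0],[0.001,-0.001,0],-0.45],[[0,0,0],[0,0,0],-0.45]]' >/dev/null; python3 d.py
```

```text
dock tcp [ -42.4 -116.1   83.9] 0.0009 F dock [ 4.1 -1.9 -1.6] open 0.275 grip 2.1 t 5.75 rot [3.1393e+00 1.0000e-04 1.2809e+00]
```

```bash
python3 -m jog '[[[0,0,0],[0.001,-0.002,0],-0.45],[[0,0,0],[0.001,-0.002,0],-0.45],[[0,0,0],[0,0,0],-0.45]]' >/dev/null; python3 d.py
python3 - <<'E'
from rig import r
import cv2
cv2.imwrite("pics/w4.png",r.grab_frame("wrist")[:,:,::-1])
E
```

```text
dock tcp [ -43.  -114.4   84.6] 0.0004 F dock [15.3 -7.3 -8.1] open 0.272 grip 7.5 t 6.05 rot [3.1324e+00 3.0000e-04 1.2814e+00]
```

View pics/w4.png

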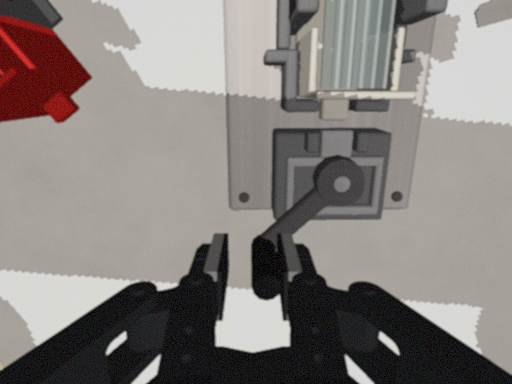

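The lever lies at the end stop with a firm 15 N reaction, pointing to (265,270). The steel slide at (335,150) is drawn off the lug at (335,108). I release the post and rise, and check how far the instrument behind the dock is from the far finger's path.

```bash
python3 -m jog '[[[0,0,0],[-0.002,0.005,0],-0.45],[[0,0,0],[-0.001,0.004,0],-0.45],[[0,0,0],[0,0,0],-0.45]]' >/dev/null; python3 d.py
python3 -m jog '[[[0,0,0],[0,0,-0.02],-0.45],[[0,0,0],[0,0,-0.035],-0.45],[[0,0,0],[0,0,-0.035],-0.45],[[0,0,0],[0,0,-0.035],0],[[0,0,0],[0.04,0.015,0],0.55],[[0,0,0],[0.04,0.015,0],0.55],[[0,0,0],[0.034,0.008,0],0.55],[[0,0,0],[0,0,0],0.55],[[0,0,0],[0,0,0],0.55]]' >/dev/null; python3 d.py
python3 - <<'E'
from rig import r
from h import *
import json
s=r.sense();w=r.grab_frame("wrist")[:,:,::-1];cv2.imwrite("pics/w5.png",w);t=r.grab_frame("top")[:,:,::-1]
json.dump({k:np.array(s[k]).tolist() for k in('eef_pos','tcp_rot')},open('w5.json','w'))
c=cv2.resize(cv2.imread("pics/top0.png")[95:185,225:315],(288,288),interpolation=cv2.INTER_CUBIC)
z=np.zeros((384,288,3),np.uint8);z[:288]=c
cv2.imwrite("pics/c5.png",cv2.hconcat([w,z]))
E
```

```text
dock tcp [ -38.7 -117.1   83.5] 0.0013 F dock [-0.  -0.2  0.1] open 0.278 grip 0.0 t 6.4 rot [-3.1408e+00 -1.0000e-04  1.2805e+00]
dock tcp [ -1.4  -2.7 208.1] -0.0008 F dock [ 0.6  0.3 -0.8] open 0.768 grip 0.0 t 7.3 rot [-3.1399e+00  6.0000e-04  1.2826e+00]
```

View pics/c5.png

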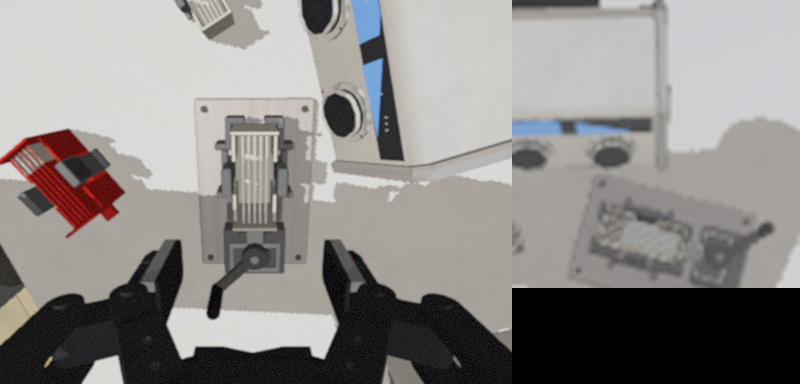

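```bash
python3 - <<'E'
from rig import r
from h import *
import json
c1,c5=[cam(r,'wrist',json.load(open(f'{k}.json'))) for k in('w1','w5')]
D=lambda P:np.round([np.cos(-.289)*(P[0]-555.7)+np.sin(-.289)*(P[1]-13.7),-np.sin(-.289)*(P[0]-555.7)+np.cos(-.289)*(P[1]-13.7),P[2]],1)
p,e=tri((c1,(372,203)),(c5,(336,162)));print('machine corner dock',D(p),e)
for z in(0,20,40):print(z,D(plane(c5,(336,162),z)),'edge',D(plane(c5,(318,85),z)),'knob1',D(plane(c5,(324,110),z)))
w=cv2.imread('pics/w5.png');R=lambda x,y:Ro.from_euler('z',-.289).apply([x,y,0])+[555.7,13.7,0]
for x,y in((-19,42),(19,42),(-19,-42),(19,-42)):print('rim pred',proj(c5,R(x,y)+[0,0,76]).round(1))
for x in(-27,27):
  for y in (-12,12): print('catch top pred',proj(c5,R(x,y)+[0,0,74]).round(1))
cv2.imwrite('pics/c6.png',cv2.resize(w[105:245,185:335],(643,600),interpolation=cv2.INTER_CUBIC))
E
```

```text
machine corner dock [79.2  5.  18.5] [np.float64(0.5305415641492136), np.float64(0.5305415641492848)]
0 [84.5  1.3  0. ] edge [61.3 76.8  0. ] knob1 [68.6 53.4  0. ]
20 [79.2  5.7 20. ] edge [57.5 76.7 20. ] knob1 [64.3 54.7 20. ]
40 [73.9 10.2 40. ] edge [53.6 76.5 40. ] knob1 [60. 56. 40.]
rim pred [229.8 131.7]
rim pred [279.3 131.8]
rim pred [231.8 231.7]
rim pred [276.8 231.7]
catch top pred [221.6 197.4]
catch top pred [220.8 169.1]
catch top pred [287.1 197.4]
catch top pred [288.1 169.1]
```

View pics/c6.png

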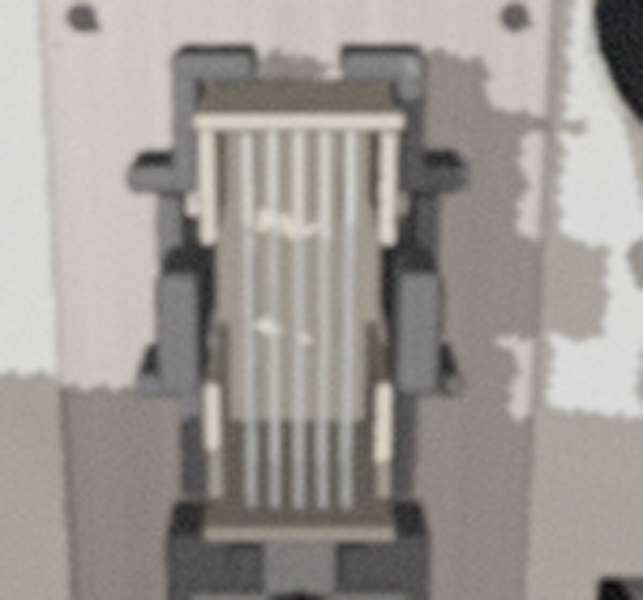

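The predicted rim and catch corners match the image within 1 px. For example, the catches' outer edges are predicted at 157 and 441 and seen at 158 and 440. The instrument is at least 25 mm clear of the fingers. I descend over the catches.

```bash
python3 -m jog '[[[0,0,0],[0.0027,0.0014,0.03],0.55],[[0,0,0],[0,0,0.035],0.55],[[0,0,0],[0,0,0.03],0.55],[[0,0,0],[0,0,0],0.55]]' 25 >/dev/null; python3 d.py
python3 -m jog '[[[0,0,0],[0,0,0.012],0.55],[[0,0,0],[0,0,0.012],0.55],[[0,0,0],[0,0,0.012],0.55],[[0,0,0],[0,0,0.012],0.55],[[0,0,0],[0,0,0],0.55]]'>/dev/null; python3 d.py
```

```text
dock tcp [ -2.1  -2.4 110.3] 0.0023 F dock [-0.7  0.1  0.1] open 0.778 grip 0.0 t 7.8 rot [-3.1346e+00  2.3000e-03  1.2795e+00]
dock tcp [-0.1 -0.7 64.1] 0.0009 F dock [0.3 0.1 1.1] open 0.774 grip 0.0 t 8.3 rot [-3.1393e+00  7.0000e-04  1.2808e+00]
```

```bash
python3 -m jog '[[[0,0,0],[0.0005,0,0],0.1],[[0,0,0],[0,0,0],-0.1],[[0,0,0],[0,0,0],-0.3],[[0,0,0],[0,0,0],-0.3],[[0,0,0],[0,0,0],-0.3],[[0,0,0],[0,0,0],-0.3]]' 25 >/dev/null; python3 d.py
python3 - <<'E'
from rig import r
import cv2
cv2.imwrite("pics/w7.png",cv2.resize(r.grab_frame("wrist")[:,:,::-1],(768,576)))
E
```

```text
dock tcp [ 0.7  0.2 66.7] 0.0009 F dock [-3.8 -0.9  8.3] open 0.458 grip 24.4 t 8.9 rot [-3.1415e+00 -2.0000e-04  1.2809e+00]
```

View pics/w7.png

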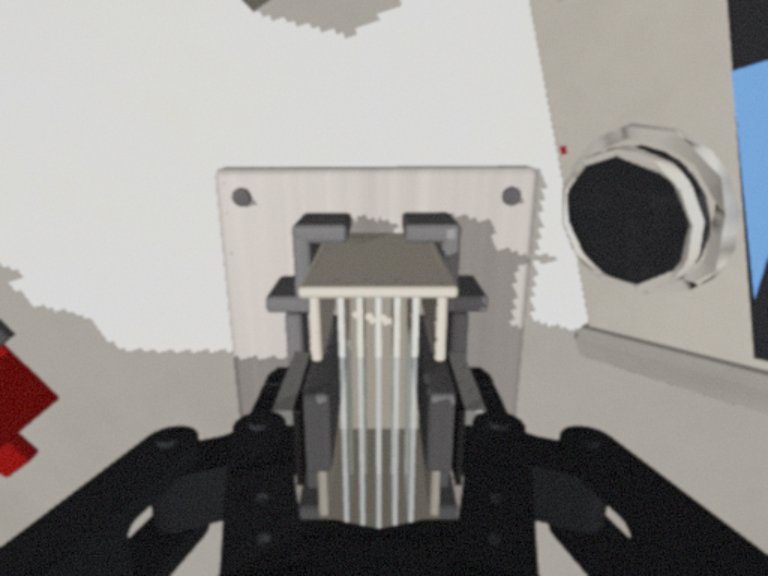

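Both pads hold the grey catches at (315,420) and (440,420), squeezed in (opening 0.46, 24 N). I'll try a small lift and watch the force.

```bash
python3 -m jog '[[[0,0,0],[0,0,-0.002],-0.3],[[0,0,0],[0,0,-0.003],-0.3],[[0,0,0],[0,0,-0.003],-0.3],[[0,0,0],[0,0,0],-0.3]]' >/dev/null; python3 d.py
```

```text
dock tcp [ 1.2  0.2 74.2] 0.001 F dock [ 0.1  0.6 -1.9] open 0.456 grip 26.0 t 9.35 rot [ 3.1407e+00 -2.0000e-04  1.2808e+00]
```

Freed: it rose 7.5 mm and only the cassette's weight (1.9 N) hangs on the tool. I lift the rest straight up.

```bash
python3 -m jog '[[[0,0,0],[0,0,-0.005],-0.3],[[0,0,0],[0,0,-0.01],-0.3],[[0,0,0],[0,0,-0.01],-0.3],[[0,0,0],[0,0,-0.015],-0.3],[[0,0,0],[0,0,-0.015],-0.3],[[0,0,0],[0,0,-0.015],-0.3],[[0,0,0],[0,0,-0.012],-0.3],[[0,0,0],[0,0,-0.008],-0.3],[[0,0,0],[0,0,-0.003],-0.3],[[0,0,0],[0,0,0],-0.3],[[0,0,0],[0,0,0],-0.3],[[0,0,0],[0,0,0],-0.3]]' >/dev/null; python3 d.py
python3 - <<'E'
from rig import r
import cv2
w=r.grab_frame("wrist")[:,:,::-1];s=r.grab_frame("scene")[:,:,::-1];cv2.imwrite("pics/scene8.png",s);cv2.imwrite("pics/w8.png",w)
c=cv2.resize(s[120:260,215:345],None,fx=2.95,fy=2.743,interpolation=cv2.INTER_CUBIC)
cv2.imwrite("pics/c8.png",cv2.hconcat([cv2.resize(w[:,60:476],(416,384)),c[:384,:384]]))
E
```

```text
dock tcp [  0.4  -0.  166. ] 0.001 F dock [ 0.2  0.5 -1.6] open 0.455 grip 26.0 t 10.55 rot [-3.1404e+00  4.0000e-04  1.2808e+00]
```

View pics/c8.png

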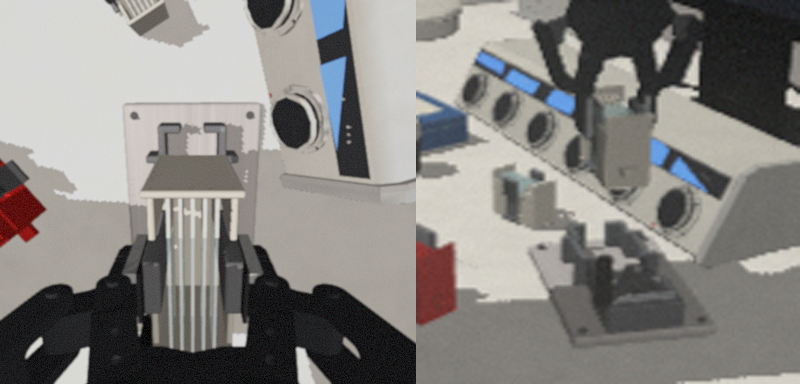

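The cassette hangs level above the empty dock. Its rim sits where it was in the wrist view at the grip (y about 195 against 193), so it did not slip, and the lift is about 99 mm. I settle briefly and hand in.

```bash
python3 -m jog '[[[0,0,0],[0,0,-0.0005],-0.3],[[0,0,0],[0,0,0],-0.3],[[0,0,0],[0,0,0],-0.3],[[0,0,0],[0,0,0],-0.3],[[0,0,0],[0,0,0],-0.3]]' >/dev/null; python3 d.py; python3 -c "
from rig import r
print(r.sign_off())"
```

```text
dock tcp [9.000e-01 1.000e-01 1.672e+02] 0.001 F dock [-0.1  0.3 -2.4] open 0.453 grip 26.0 t 11.15 rot [ 3.1416 -0.      1.2808]
the job is handed in; nothing more can be done
None
```

The lever is swung over to its end stop, and the cassette is out of the dock, held still and level by its two squeezed-in catches about 10 cm above its seat; I handed the job in at 11.2 s.

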